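# Run a scratch test on the hand-cranked tester

## Robot

A 6-joint arm with a two-finger parallel gripper is mounted at the origin on a cart in front of the work surface, level with it; the furniture and walls round the work are solid. World frame = base frame: x ahead of the robot, y to its left, z up, the work surface at z = 0. Lengths are in m, angles in rad, forces in N, time in s.
With the tool pointing down it reaches from about 0.375 to 0.925 m from the base axis. Payload 5.7 kg.
Tool frame: the origin (TCP) lies midway between the tips of the shut fingers; the grasp point (between the pads) lies 19 mm behind it; z points along the fingers, y is the line along which they close (so a half turn about z gives the same grasp; the last joint's range is limited). The gripper opens to 88 mm and grips with 3 to 60 N. Pads are 20 mm wide; open, the fingers measure 115 mm over their backs; the gripper's body (75 mm by 178 mm) begins 61 mm behind the grasp point.
Start: joints at [1.045, 0.359, 1.51, -0, 1.272, -0.115], TCP at [0.24, 0.55, 0.223] pointing down, gripper open.
Joint ranges: [-2.97, 2.97], [-1.01, 2.36], [0.21, 2.38], [-0.96, 4.11], [0.2, 2.71], [-2.98, 2.98]. Speed limits (rad/s): [2.39, 2.39, 3.14, 3.14, 3.14, 3.14].

## Interface

Orientations are given as a unit quaternion [x, y, z, w].
In Python, from bench import move_ptp, servo_line, goto_joints, move_gripper, sleep, inverse_kinematics, capture, PlanningError, close_job, spot_in, silhouettes, current_clock, current_joint_pos, current_qvel, current_joint_torque, current_position, current_orientation, current_force, current_torque, current_finger_gap, current_grip_force gives the robot as it stands. Calls block until the motion is done:
- move_ptp(position, orientation): joint-space move of the TCP to a pose.
- servo_line(position, orientation=None, rate=0.15, contact_N=None): straight line of the TCP; orientation=None keeps the orientation; rate is the mean speed in m/s. With contact_N (N) it stops when the force on the tool has changed by that much, and returns True; else False.
- goto_joints(angles): joint-space move.
- move_gripper(opening): finger opening in m; the grip force is fixed at half the most; returns when the fingers have stopped.
- sleep(seconds).
- inverse_kinematics(position, orientation): joint angles nearest the present ones, or None.
- capture(name): name is "side" or "top" or "wrist"; returns a dict with "image" (480x640x3 uint8, blue, green, red), "range_z" (480x640 float32, m along the optical axis (not along the pixel's ray), 0 where there is no reading), "intrinsics" (3x3 intrinsics, pixels), "R" (3x3) and "t" (3): a world point X has camera coordinates R X + t. Camera axes: x right, y down, z forward; pixel columns grow to the right and rows downward; lengths in m; the calibration is good to about 2 mm. The wrist camera is an equidistant fisheye: a pixel r from the principal point sees the ray r / f radians off the axis. A picture is of the moment at which its call begins.
A pose or a line that the arm cannot do raises PlanningError and nothing moves.
- close_job(): hands the job in; it is judged then, once.
Trained networks look in the newest picture that a camera, given by its name, has taken for a name from the list of things; names that differ only in an ending like _2 or _b are one class to them, and where a whole thing is asked for, a point or a joint stands for the part that bears it (a point fixed in the world has none). Each returns a list of dicts, best first, with "conf" (0 to 1); they miss things now and then, are a little off and sometimes report something else, mostly with a low value. They report only what shows in the picture. A call takes as long as a camera call. They do not tell look-alikes from the thing itself.
- spot_in(camera, query): "xy" ([column, row] in pixels, amid what is visible of it).
- silhouettes(camera, query): "region" (480x640 bool, what is visible of it) and "xy" ([column, row] in pixels, amid what is visible of it).
Readings, each from a call of its own:
- current_clock(): time.
- current_joint_pos(): joint angles.
- current_qvel(): joint speeds.
- current_joint_torque(): joint torques, N m.
- current_position(): TCP position.
- current_orientation(): TCP orientation.
- current_force(): force on the tool from outside, world axes, zero at the start.
- current_torque(): the same for the moment, N m.
- current_finger_gap(): finger opening in m.
- current_grip_force(): force on a finger pad.
Only numpy, scipy, OpenCV 4.12 (cv2) and the standard library are available. Lean on these libraries where they do the work, as an engineer would, in place of code of your own. Each camera call takes 0.05 s, during which the arm holds its last target. There are 200 camera calls.

## Task

Run a scratch test on the coated panel: lay the panel, white side up, flat in the nest on the tester's bed and swing the clamp bar down onto it until it is fully closed; then stand the larger of the two weights in the pan above the stylus, and only then turn the crank clockwise (seen from above), through its two-odd full turns, until the bed is at the very end of its travel. Leave the panel clamped and the weight in the pan, and leave the smaller weight where it is.

Things in the scene. Friction and masses are not known exactly. Their poses are not given: they have to be found in the camera images.
- tester: grey hand-cranked scratch tester, fixed to the worktop. Origin at the worktop under its middle; y is the way the bed travels (to the robot's left), x away from the robot. The bed (aluminium plate 90 x 130 mm, surface 48 mm up) slides on two rods; a C-frame arm from a column behind reaches over it (top 95 mm up) with stylus and pan at (0, 0.058); in front is the gear housing with the crank
- nest (a point): middle of the nest's floor on the bed, 48 mm above the worktop, moves with the bed; axes as the tester's. The nest is 63 mm wide along x and 106 mm long along y inside, marked off by low guides 6 mm high at its four corners only: the middle 70 mm of both long sides is open, so the fingers have room there
- panel: loose coated test panel, plain light wood with a white coat on its upper face, 58 mm (x) x 100 mm (y) x 8 mm (z), 80 g, lying coat up; origin at the centre of its underside, y along its length. Either end may lead. No guide touches it before it is within 6 mm of the nest's floor
- clamp (a joint): angle of the clamp bar (rad): 0 = closed, lying flat across the panel's right-hand end (-y of the tester) and pressing on it; 2.0 to 2.25 = open, tipped back past upright away from the robot. A stiff hinge, it stays where it is left
- clamp_hinge (a point): hinge point of the clamp bar, on the bed's rear edge, 62 mm above the worktop; the hinge axis is the tester's y, and closing swings the bar's end up-over toward the robot (-x of the tester) and down. The bar is 16 mm wide, 7 mm thick
- clamp_grip (a point): centre of the black T-grip on the clamp bar: a sleeve, free to turn on its pin, 20 mm in diameter, 30 mm long along the tester's y. With the bar closed it lies 64 mm from the hinge toward the robot and 24 mm above it, 86 mm above the worktop and 30 mm clear of the panel (so 68 mm from the hinge). It can be pinched from above by its two flat ends
- weight_500: the larger weight, a plain metal check weight with a knob, 44 mm diameter, 62 mm tall, 0.5 kg; origin at the centre of its underside, stands upright; feels 44 mm wide to the fingers over its full height
- weight_200: the smaller weight of the same shape, 34 mm diameter, 44 mm tall, 0.2 kg; origin at the centre of its underside; to be left alone
- pan (a point): middle of the floor of the round weight pan on the stylus spindle, 121 mm above the worktop; the pan is 54 mm wide inside with a rim 5 mm high. The spindle is counterbalanced and sinks 3.6 mm under the weight, bringing the stylus down to the panel's level
- crank (a joint): angle of the crank (rad), counted through the turns: grows clockwise seen from above, 14.0 = hard stop at the end of travel; starts between 0 and 1. Moves the bed 7 mm per rad along the tester's y, 98 mm in all. Stiff enough to stay where it is left, about 2.5 N at the handle
- crank_axis (a point): point on the crank's upright axis at the height to grip the handle, 102.5 mm above the worktop; fixed to the tester, axes as the tester's
- crank_handle (a point): grip point on the upright black crank handle, 45 mm from the crank's axis, 102.5 mm above the worktop; the handle is round, 20 mm diameter, from 77 to 125 mm above the worktop, and fixed to the 10 mm thick arm below it: held firmly it turns with the arm, so the wrist must follow or the fingers slip round it
There are look-alikes about, which are no part of the job. What is shaped like the weight_500 but turquoise or yellow is not meant.

How it is judged:
On the way, in this order (a step that is already met when the one before it is completed fails the run):
1. the panel lies flat in the nest (x of panel in the frame of nest between -0.005 and 0.005 m and y of panel in the frame of nest between -0.006 and 0.006 m and z of panel in the frame of nest between -0.002 and 0.003 m and angle between panel's own z axis and vertical below 0.05 rad), for 0.2 s.
2. the clamp bar is closed on the panel in the nest (all of step 1 and value of joint clamp below 0.07 rad), for 0.2 s.
3. the larger weight stands in the pan (all of step 2 and horizontal distance between weight_500 and pan below 0.012 m and z of weight_500 in the frame of pan between -0.003 and 0.004 m and angle between weight_500's own z axis and vertical below 0.12 rad), for 0.2 s.
4. the crank has been turned to the end of the bed's travel (all of step 3 and value of joint crank above 13.4 rad), for 0.2 s.
At the end, for the whole second after the job is handed in: The panel lies flat, coat up, in the nest (within 5 mm across, 6 mm along and 3 mm in height of the nest's middle), the clamp bar is closed on it (under 0.07 rad), the larger weight stands upright and at rest in the pan (within 12 mm of its middle), and the crank is within 0.6 rad of its end stop (all of step 4 and linear speed of weight_500 below 0.02 m/s); the robot touches nothing.
It fails at once if the bed is cranked on (crank past 3 rad) without the larger weight in the pan (value of joint crank above 3 rad and not (horizontal distance between weight_500 and pan below 0.012 m and z of weight_500 in the frame of pan between -0.003 and 0.004 m and angle between weight_500's own z axis and vertical below 0.12 rad)).
It fails at once if the smaller weight is moved more than 40 mm (distance of weight_200 from where it was at the start of the episode above 0.04 m).
It also fails if it takes over 72 s, if anything falls off the work surface, if the arm or the gripper's body presses on something with over 40 N, if the wrist force passes 120 N, or if a joint passes its speed limit or range.

## Working session

There is one attempt and no reset: what is moved stays moved. The work goes in short steps, each a Python script; the robot and the scene stay as the last script left them, time stands still between calls to the robot, and variables do not carry over. Pictures are saved under pics/ and viewed, at most 10 in all, crops included, and the job is handed in when it is done.

```bash
mkdir -p pics; ls
cat > h.py <<'E'
import numpy as np, cv2
from bench import *
def px2w(c,u,v,z=None):
    """world point of pixel from depth, or on plane Z=z"""
    K,R,t=c["intrinsics"],c["R"],c["t"]
    d=np.linalg.inv(K)@[u,v,1.0]
    if z is None:
        p=c["range_z"][int(round(v)),int(round(u))]
        return R.T@(d*p-t)
    o=-R.T@t; r=R.T@d
    return o+r*(z-o[2])/r[2]
def cloud(c,m=None):
    K,R,t=c["intrinsics"],c["R"],c["t"]
    v,u=np.nonzero((c["range_z"]>0)&(m if m is not None else True))
    z=c["range_z"][v,u]
    P=np.stack([(u-K[0,2])/K[0,0]*z,(v-K[1,2])/K[1,1]*z,z],1)
    return (P-t)@R
E
python3 - <<'E'
from h import *
ims=[]
for n in ("top","side"):
    c=capture(n); cv2.imwrite(f"pics/{n}0.png",c["image"]); np.savez(f"{n}0.npz",**{k:c[k] for k in("image","range_z","intrinsics","R","t")})
    print(n,c["R"].round(3).tolist(),c["t"].round(3),c["intrinsics"][0,0],(-c["R"].T@c["t"]).round(3))
    for q in("tester","panel","clamp_grip","clamp","weight_500","weight_200","pan","crank_handle","crank_axis","clamp_hinge","nest"):
        try:
            for d in spot_in(n,q)[:4]:
                u,v=d["xy"]; print(q,round(d["conf"],2),np.round(d["xy"]),px2w(c,u,v).round(3))
        except Exception as e: print(q,e)
print(current_clock())
E
```

```text
pics
top [[0.015, -1.0, 0.012], [-0.981, -0.017, -0.192], [0.192, -0.009, -0.981]] [-0.109  0.552  0.954] 564.5748036229232 [ 0.36  -0.091  1.043]
tester 0.74 [331. 223.] [ 0.587 -0.128  0.045]
panel 0.85 [172. 267.] [0.507 0.164 0.009]
clamp_grip 0.71 [355. 162.] [ 0.68  -0.165  0.115]
clamp_grip 0.45 [419. 282.] [ 0.484 -0.289  0.03 ]
clamp 0.89 [353. 167.] [ 0.671 -0.163  0.112]
weight_500 0.94 [189. 191.] [0.639 0.129 0.057]
weight_500 0.88 [419. 282.] [ 0.484 -0.288  0.03 ]
weight_500 0.84 [457. 243.] [ 0.55  -0.351  0.06 ]
weight_500 0.61 [420. 215.] [ 0.6   -0.286  0.062]
weight_200 0.94 [189. 191.] [0.639 0.129 0.057]
weight_200 0.88 [419. 282.] [ 0.484 -0.288  0.03 ]
weight_200 0.84 [457. 243.] [ 0.55  -0.351  0.06 ]
weight_200 0.61 [420. 215.] [ 0.6   -0.286  0.062]
pan 0.96 [286. 214.] [ 0.583 -0.049  0.12 ]
crank_handle 0.68 [360. 285.] [ 0.471 -0.178  0.073]
crank_axis 0.66 [332. 223.] [ 0.586 -0.13   0.049]
crank_axis 0.63 [359. 285.] [ 0.471 -0.176  0.072]
crank_axis 0.19 [341. 216.] [ 0.599 -0.146  0.044]
clamp_hinge 0.64 [344. 216.] [ 0.599 -0.152  0.048]
nest 0.93 [
[... 400 characters left out ...]
121]
weight_500 0.97 [361. 201.] [ 0.54  -0.342  0.037]
weight_500 0.8 [326. 212.] [ 0.599 -0.271  0.041]
weight_500 0.69 [218. 353.] [0.63  0.146 0.042]
weight_500 0.49 [379. 216.] [ 0.488 -0.291  0.043]
weight_200 0.97 [361. 201.] [ 0.54  -0.342  0.037]
weight_200 0.8 [326. 212.] [ 0.599 -0.271  0.041]
weight_200 0.69 [218. 353.] [0.63  0.146 0.042]
weight_200 0.49 [379. 216.] [ 0.488 -0.291  0.043]
pan 0.58 [294. 241.] [ 0.586 -0.058  0.121]
crank_handle 0.86 [381. 237.] [ 0.453 -0.154  0.095]
crank_axis 0.68 [300. 266.] [ 0.566 -0.037  0.087]
crank_axis 0.29 [268. 205.] [ 0.68 -0.16  0.11]
clamp_hinge 0.62 [314. 239.] [ 0.587 -0.165  0.047]
nest 0.7 [312. 234.] [ 0.597 -0.179  0.047]
1.2
```

View pics/top0.png

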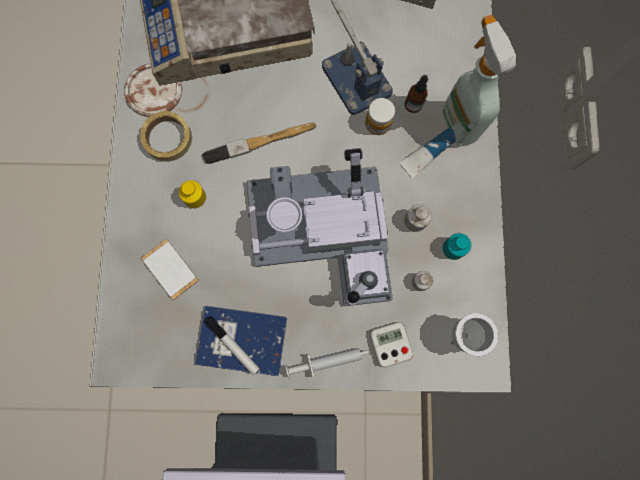

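View pics/side0.png

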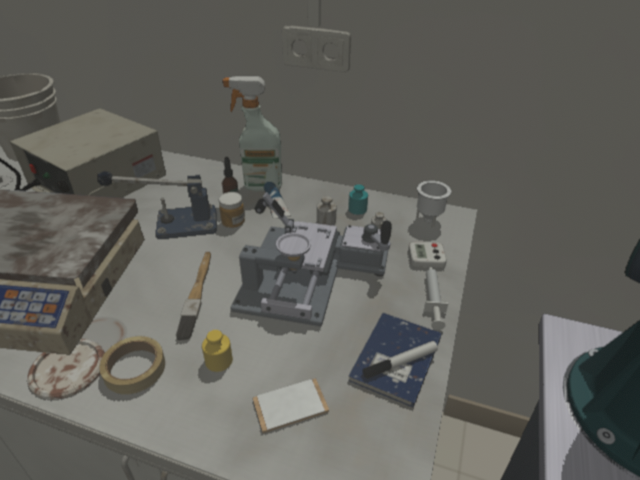

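The top view shows the tester around (320,220), with the pan at (284,214), the clamp open at (354,160) and the crank handle at (355,295). The panel is at (169,269). The plain metal large weight is at (419,216), the small one at (423,281), and the turquoise and yellow ones are decoys. The side view agrees with this.

Run:
```python
from h import *
L={n:dict(np.load(f"{n}0.npz")) for n in("top","side")}
T=L["top"];S=L["side"]
a=cv2.resize(T["image"][130:310,230:440],None,fx=3.3,fy=3.3,interpolation=cv2.INTER_CUBIC)
cv2.imwrite("pics/crop.png",a)
def rect(P,lab):
    if len(P)<5: print(lab,len(P));return
    (c,s,an)=cv2.minAreaRect((P[:,:2]*1000).astype(np.float32)); print(lab,len(P),np.round(c,1),np.round(s,1),round(an,2),'z',np.median(P[:,2]).round(4))
for n in L:
    P=cloud(L[n]); print(n)
    b=lambda x0,x1,y0,y1,z0,z1:P[(P[:,0]>x0)&(P[:,0]<x1)&(P[:,1]>y0)&(P[:,1]<y1)&(P[:,2]>z0)&(P[:,2]<z1)]
    tbl=b(.4,.7,.05,.1,-.02,.01); print('table z',np.median(tbl[:,2]).round(4))
    rect(b(.42,.6,.09,.24,.005,.015),'panel')
    rect(b(.52,.66,-.24,-.02,.043,.051),'bed')
    rect(b(.52,.66,-.24,-.02,.052,.058),'guides')
    rect(b(.50,.68,-.24,.03,.006,.025),'base')
    rect(b(.53,.64,-.1,0,.115,.130),'pan')
    rect(b(.53,.64,-.1,0,.1235,.130),'panrim')
    rect(b(.40,.53,-.25,-.1,.118,.130),'handletop')
    rect(b(.40,.53,-.25,-.1,.064,.085),'arm')
    rect(b(.40,.53,-.25,-.1,.045,.062),'housing')
    rect(b(.62,.74,-.21,-.12,.085,.130),'grip')
    rect(b(.57,.63,-.32,-.255,.045,.07),'w500 top')
    rect(b(.57,.63,-.32,-.255,.01,.07),'w500')
    rect(b(.45,.52,-.33,-.255,.01,.06),'w200')
    rect(b(.5,.58,-.39,-.31,.01,.07),'turq')
    h=np.histogram(b(.42,.52,-.25,-.12,.0,.14)[:,2],bins=np.arange(0,.14,.005)); print(h[0])
```

```text
top
table z -0.0012
panel 1440 [493.5 146.6] [158.1  98.8] 68.15 z 0.0072
bed 3225 [ 584.4 -123.5] [205.1 128.2] 89.65 z 0.0469
guides 416 [ 583.  -137.3] [176.5 119.9] 85.29 z 0.0545
base 4167 [ 590.1 -102.7] [180.  265.2] 0.1 z 0.0148
pan 954 [582.5 -46.1] [59.3 57.1] 1.22 z 0.1207
panrim 190 [582.5 -46.4] [58.2 57.3] 46.75 z 0.1249
handletop 76 [ 448.6 -164.7] [15.2 15. ] 0.79 z 0.1223
arm 343 [ 466.9 -178.5] [26.7 68.6] 45.37 z 0.0788
housing 1434 [ 494. -192.] [80.5 76.3] 7.16 z 0.0549
grip 410 [ 680.9 -165.7] [55.  31.8] 7.73 z 0.1077
w500 top 171 [ 604.6 -287.6] [34.5 33.7] 13.44 z 0.0601
w500 537 [ 604.5 -289.3] [43.1 43.8] 35.11 z 0.0425
w200 307 [ 487.9 -296.2] [32.9 32.8] 0.51 z 0.03
turq 557 [ 552.1 -360.4] [42.9 43.3] 19.77 z 0.0428
[487  20 231 149  12  12  14  14  20 131 495 557  36   8  96  95 138   6
   1   2   4   8  15  30  50  10   0   0]
side
table z -0.0003
panel 2471 [479.1 148.7] [163.8  60.6] 39.69 z 0.0077
bed 1119 [ 585.5 -119.7] [203.6 127.6] 87.84 z 0.0475
guides 265 [ 584.7 -121.1] [207.2 125.2] 87.33 z 0.0549
base 3530 [590.  -92.9] [245.7 179.6] 89.99 z 0.0155
pan 678 [582.4 -46.6] [57.8 60.6] 20.43 z 0.1215
panrim 182 [582.4 -46.6] [57.8 60.6] 20.43 z 0.1251
handletop 51 [ 448.5 -160.7] [16.  12.3] 2.25 z 0.1214
arm 334 [ 466.5 -177.2] [26.4 70.4] 48.08 z 0.0754
housing 750 [ 492.9 -188.4] [80.1 73.3] 5.7 z 0.0554
grip 364 [ 680.5 -162.2] [54.2 30.5] 4.83 z 0.1071
w500 top 116 [ 603.6 -288.4] [24.2 25.1] 18.31 z 0.0595
w500 455 [ 603.  -283.2] [43.8 40.9] 17.15 z 0.0401
w200 157 [ 488.2 -293.8] [30.2 29.4] 83.39 z 0.0312
turq 424 [ 551.7 -356.9] [43.7 40.7] 12.5 z 0.0394
[408  62 163 175  67  83  74  76  72 106 170 322  38  46  92  98  94  19
  22  23  25  24  27  23  39   1   0   0]
```

View pics/crop.png

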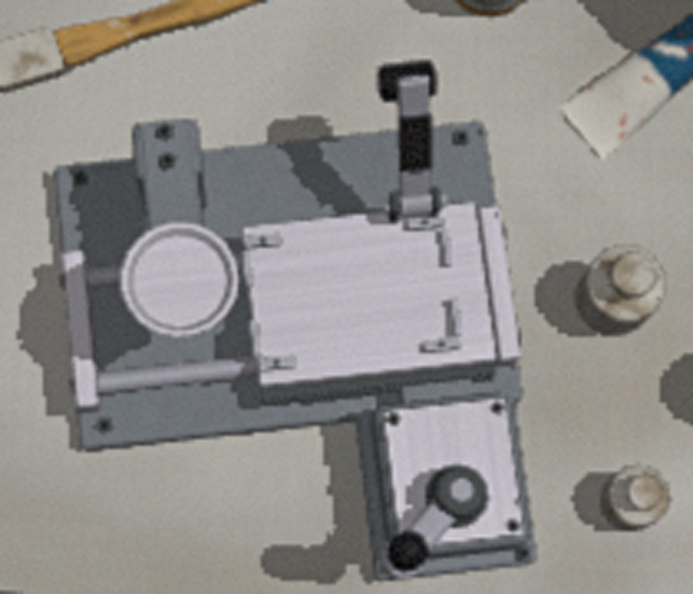

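The crop shows the tester yawed a few degrees, with the nest guides between crop columns 255 and 455. The crank hub is at (460,493) and the handle at (407,551). I'll refine the fits next.

Run:
```python
from h import *
L={n:dict(np.load(f"{n}0.npz")) for n in("top","side")}
ps=np.radians(5.5)
for n in L:
    c=L[n];P=cloud(c);print(n)
    I=c["image"][c["range_z"]>0].astype(int)
    # panel by white/wood colour: z and largest blob
    for lab in ("panel",):
        m=(np.hypot(P[:,0]-.505,P[:,1]-.167)<.075)&(P[:,2]>.0045)&(P[:,2]<.013)
        (ce,s,an)=cv2.minAreaRect((P[m,:2]*1000).astype(np.float32));print(np.round(ce,1),np.round(s,1),round(an,2),m.sum())
    # tester frame coords relative to pan origin
    e=np.array([[np.cos(ps),np.sin(ps)],[-np.sin(ps),np.cos(ps)]])
    Q=np.c_[(P[:,:2]-[.5825,-.0463])@e.T, P[:,2]]
    # bed edges: percentiles
    m=(abs(Q[:,0])<.06)&(Q[:,1]<-.03)&(Q[:,1]>-.19)&(abs(Q[:,2]-.0475)<.003)
    q=Q[m]
    fr=[];re=[]
    for y in np.arange(-.15,-.045,.006):
        k=q[abs(q[:,1]-y)<.003]
        if len(k): fr.append((y,k[:,0].min()));re.append((y,k[:,0].max()))
    for w in(fr,re):
        w=np.array(w);p=np.polyfit(w[:,0],w[:,1],1);r=w[:,1]-np.polyval(p,w[:,0]);w=w[abs(r)<.003];p=np.polyfit(w[:,0],w[:,1],1);print('edge slope',p[0].round(4),'x at mid',np.polyval(p,-.1).round(4),len(w))
    lf=[]
    for x in np.arange(-.03,.031,.005):
        k=q[abs(q[:,0]-x)<.0025]; 
        if len(k): lf.append(np.sort(k[:,1])[-2].round(4))
    print('left edge y',lf)
    m=(abs(Q[:,0])<.043)&(Q[:,1]<-.03)&(Q[:,1]>-.165)&(Q[:,2]>.0507)&(Q[:,2]<.058)
    g=Q[m]; im=np.zeros((100,150),np.uint8); im[((g[:,0]+.05)*1000).astype(int),((g[:,1]+.18)*1000).astype(int)]=255
    im=cv2.morphologyEx(im,cv2.MORPH_CLOSE,np.ones((3,3)))
    nn,_,st,_=cv2.connectedComponentsWithStats(im)
    for s in st[1:]:
        if s[4]>8: print('guide x',s[0+1]-50,s[1]+s[3]-50,'y',s[0]-180,s[0]+s[2]-180,s[4])
    # hub
    m=(np.hypot(P[:,0]-.478,P[:,1]+.195)<.025)
    for z0,z1 in((.076,.082),(.082,.088),(.088,.095)):
        k=P[m&(P[:,2]>z0)&(P[:,2]<z1)]
        if len(k)>5: (ce,r)=cv2.minEnclosingCircle((k[:,:2]*1000).astype(np.float32));print('hub',z0,len(k),np.round(ce,1),round(r,1),np.median(k[:,:2],0).round(4))
    m=(np.hypot(P[:,0]-.449,P[:,1]+.163)<.022)&(P[:,2]>.085)&(P[:,2]<.13); k=P[m];print('handle bbox',k[:,:2].min(0).round(4),k[:,:2].max(0).round(4),k[:,2].max().round(4),len(k))
    # grip: dark voxels
    m=(P[:,0]>.675)&(P[:,0]<.74)&(P[:,1]<-.13)&(P[:,1]>-.2)&(P[:,2]>.08)&(P[:,2]<.13)&(I.sum(1)<170)
    k=P[m];print('grip',len(k),k.min(0).round(4),k.max(0).round(4),np.median(k,0).round(4))
```

```text
top
[505.3 167.2] [103.8 112.3] 45.07 1495
edge slope -0.0284 x at mid -0.0416 7
edge slope 0.0054 x at mid 0.0466 18
left edge y [np.float64(-0.0396), np.float64(-0.0398), np.float64(-0.0387), np.float64(-0.039), np.float64(-0.0391), np.float64(-0.0379), np.float64(-0.0382), np.float64(-0.037), np.float64(-0.0373), np.float64(-0.0397), np.float64(-0.038), np.float64(-0.0384), np.float64(-0.0334)]
guide x -39 -30 y -58 -37 92
guide x -34 -26 y -146 -127 83
guide x -28 -20 y -39 -36 18
guide x -25 -18 y -149 -144 17
guide x -19 -11 y -39 -35 15
guide x -17 -4 y -149 -145 24
guide x 11 30 y -38 -33 53
guide x 15 27 y -148 -143 31
guide x 28 33 y -147 -142 9
guide x 32 43 y -144 -125 119
guide x 32 39 y -54 -35 87
hub 0.076 142 [ 478.  -187.9] 20.1 [ 0.481 -0.191]
hub 0.082 66 [ 481.  -192.7] 12.2 [ 0.4825 -0.1941]
handle bbox [ 0.4389 -0.1728] [ 0.4568 -0.1545] 0.1258 122
grip 104 [ 0.6877 -0.1769  0.0964] [ 0.7057 -0.1487  0.1122] [ 0.6988 -0.1575  0.1074]
side
[503.6 169. ] [100.1  60.6] 39.69 2438
edge slope -0.0375 x at mid -0.0415 5
edge slope 0.355 x at mid -0.0112 2
left edge y [np.float64(-0.0354), np.float64(-0.0353), np.float64(-0.0348), np.float64(-0.0345), np.float64(-0.0354), np.float64(-0.0368), np.float64(-0.0628), np.float64(-0.1189), np.float64(-0.1236), np.float64(-0.1286), np.float64(-0.1271), np.float64(-0.1281), np.float64(-0.131)]
guide x -37 -30 y -46 -35 39
guide x -35 -30 y -58 -50 19
guide x -34 -28 y -135 -126 23
guide x -32 -28 y -142 -136 16
guide x -28 -20 y -38 -34 13
guide x -22 -13 y -149 -143 24
guide x -18 -8 y -40 -32 31
guide x 14 33 y -147 -140 45
guide x 35 42 y -145 -135 22
guide x 35 41 y -132 -122 17
hub 0.076 72 [ 477.4 -189.4] 19.1 [ 0.4786 -0.1859]
hub 0.082 42 [ 482.7 -190.4] 10.8 [ 0.4821 -0.1911]
handle bbox [ 0.4386 -0.1674] [ 0.4579 -0.152 ] 0.1252 202
grip 90 [ 0.6811 -0.1756  0.0955] [ 0.7082 -0.1469  0.1191] [ 0.6965 -0.1538  0.1079]
```

```bash
cat >> h.py <<'E'
from scipy.spatial.transform import Rotation as Ro
YAW=np.radians(7.3); PAN=np.array([.5825,-.0463]); NEST=np.array([.5942,-.1376])
GRIP=np.array([.696,-.162,.108]); AX=np.array([.482,-.1918]); W5=np.array([.604,-.2875])
def tv(x,y): c,s=np.cos(YAW),np.sin(YAW); return np.array([c*x-s*y,s*x+c*y])
def q(phi):
    y=np.array([np.cos(phi),np.sin(phi),0]); z=np.array([0,0,-1.]); return Ro.from_matrix(np.stack([np.cross(y,z),y,z],1)).as_quat()
def ik(p,phi):
    j=inverse_kinematics(list(p),list(q(phi))); return None if j is None else np.array(j)
E
python3 - <<'E'
from h import *
c=dict(np.load("top0.npz"))
P=cloud(c);v,u=np.nonzero(c["range_z"]>0)
m=np.zeros((480,640),np.uint8);k=(np.hypot(P[:,0]-.505,P[:,1]-.167)<.075)&(P[:,2]>.0035)&(P[:,2]<.013);m[v[k],u[k]]=1
m=cv2.morphologyEx(m,cv2.MORPH_OPEN,np.ones((5,5)))
p=cloud(c,m>0);ce,s,an=cv2.minAreaRect((p[:,:2]*1000).astype(np.float32));print(ce,s,an,p[:,:2].mean(0))
capture("top")
d=silhouettes("top","panel")[0];r=d["region"];p=cloud(c,r);ce,s,an=cv2.minAreaRect((p[:,:2]*1000).astype(np.float32));print(ce,s,an,p[:,:2].mean(0))
L=np.radians(39.7)
for o in(-np.pi/2,np.pi/2):
  a=L+o;b=YAW+(0 if o<0 else np.pi)
  for x,ph in(((.504,.168,.1),a),((*NEST,.1),b)):
    for w in(0,2*np.pi,-2*np.pi): print(o,np.round(ik(x,ph+w),2)) 
    break
print(Ro.from_quat(current_orientation()).as_matrix().round(2),current_clock())
for ph in np.arange(-180,181,30): print(ph,np.round(ik((*NEST,.1),np.radians(ph))[-1],2),end=' ')
E
```

```text
(502.3692321777344, 167.35809326171875) (95.55156707763672, 57.853633880615234) 39.324188232421875 [0.50402887 0.168742  ]
(504.29400634765625, 169.96888732910156) (103.19672393798828, 60.161720275878906) 39.501949310302734 [0.50423475 0.16842131]
-1.5707963267948966 [ 0.19  0.41  1.79 -0.    0.94  1.07]
-1.5707963267948966 [ 0.19  0.41  1.79 -0.    0.94  1.07]
-1.5707963267948966 [ 0.19  0.41  1.79 -0.    0.94  1.07]
1.5707963267948966 [ 0.19  0.41  1.79 -0.    0.94 -2.07]
1.5707963267948966 [ 0.19  0.41  1.79 -0.    0.94 -2.07]
1.5707963267948966 [ 0.19  0.41  1.79 -0.    0.94 -2.07]
[[-0.92  0.4  -0.  ]
 [ 0.4   0.92 -0.  ]
 [ 0.   -0.   -1.  ]] 1.3
-180 2.8 -150 2.28 -120 1.75 -90 1.23 -60 0.71 -30 0.18 0 -0.34 30 -0.86 60 -1.39 90 -1.91 120 -2.44 150 -2.96 180 2.8
```

Run:
```python
from h import *
ph=np.radians(-50.5); c=(.504,.1685)
move_ptp([*c,.06],q(ph)); print(current_clock())
print(servo_line([*c,.0025],rate=.08,contact_N=8),current_position(),current_clock())
move_gripper(.05); print(current_finger_gap(),current_grip_force(),current_clock())
servo_line([*c,.06],rate=.15); print(current_finger_gap())
move_ptp([*NEST,.17],q(YAW)); print(current_clock(),current_finger_gap(),current_position())
c=capture("top");cv2.imwrite("pics/held.png",c["image"][120:320,220:460])
p=cloud(c);print(current_force())
s=capture("side");cv2.imwrite("pics/helds.png",s["image"][130:330,180:420])
a=np.hstack([cv2.resize(x,(400,400)) for x in(c["image"][130:300,250:420],s["image"][150:320,220:390])]);cv2.imwrite("pics/held2.png",a)
```

```text
3.0917
False [0.50423828 0.16857777 0.00268046] 3.9583
0.05733549181388189 29.9995706230402 4.5417
0.05760010506835854
6.45 0.05023360781592808 [ 0.59354619 -0.13678396  0.16897674]
[-0.26461029  1.20624067 -0.07108304]
```

View pics/held2.png

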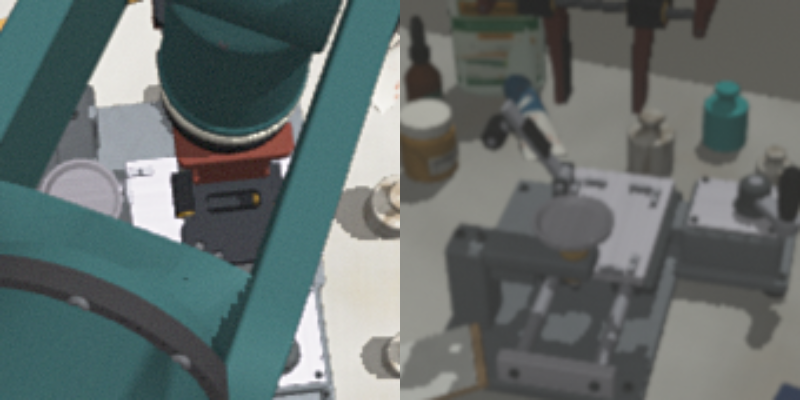

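The fingers are empty (gap 50 mm). The panel slipped during the fast swing and lies at the lower left of the side crop, around (430,360). I'll find it again.

Run:
```python
from h import *
s=capture("side");t=capture("top")
for n,c in(("side",s),("top",t)):
    for d in silhouettes(n,"panel")[:2]:
        r=cv2.erode(d["region"].astype(np.uint8),np.ones((2,2)))>0
        p=cloud(c,r);ce,sz,an=cv2.minAreaRect((p[:,:2]*1000).astype(np.float32));
        A=np.c_[p[:,:2],np.ones(len(p))];co=np.linalg.lstsq(A,p[:,2],rcond=None)[0]
        print(n,round(d["conf"],2),d["xy"],np.round(ce,1),np.round(sz,1),round(an,1),'z',p[:,2].min().round(4),np.median(p[:,2]).round(4),p[:,2].max().round(4),'slope',co.round(3),len(p))
cv2.imwrite("pics/s1.png",s["image"])
```

```text
side 0.81 [231.3, 306.1] [671.6  39.7] [96.7 57.5] 29.6 z -0.0027 0.0213 0.0357 slope [-0.149 -0.235  0.131] 1504
side 0.51 [380.7, 218.0] [ 487.7 -294.8] [32.8 23.3] 74.1 z 0.0193 0.0314 0.046 slope [ 0.018 -0.457 -0.108] 116
top 0.55 [233.4, 166.8] [596.3  22.4] [256.1  43.2] 19.6 z 0.0037 0.0116 0.6563 slope [-1.898 -2.299  1.486] 225
```

View pics/s1.png

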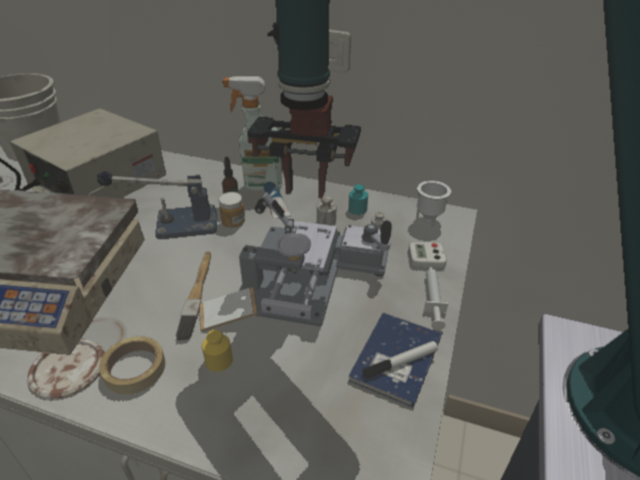

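The panel now leans on the tester's left base edge at about (228,308). My transfer at z=0.06 to 0.17 must have swept it into the pan and C-frame, so next time I'll lift first. I'll clear the arm and measure the panel's pose from the top as well.

Run:
```python
from h import *
move_ptp([.5,.33,.25],q(np.radians(29.6-90)))
t=capture("top");cv2.imwrite("pics/t2.png",cv2.resize(t["image"][100:260,140:340],None,fx=4,fy=3.75))
for d in silhouettes("top","panel")[:1]:
    r=cv2.erode(d["region"].astype(np.uint8),np.ones((2,2)))>0
    p=cloud(t,r);ce,sz,an=cv2.minAreaRect((p[:,:2]*1000).astype(np.float32))
    A=np.c_[p[:,:2],np.ones(len(p))];co=np.linalg.lstsq(A,p[:,2],rcond=None)[0];res=p[:,2]-A@co
    for _ in range(3):
        k=abs(res)<.003;co=np.linalg.lstsq(A[k],p[k,2],rcond=None)[0];res=p[:,2]-A@co
    p=p[k];ce,sz,an=cv2.minAreaRect((p[:,:2]*1000).astype(np.float32))
    print(round(d["conf"],2),d["xy"],np.round(ce,1),np.round(sz,1),round(an,1),'z',p[:,2].min().round(4),np.median(p[:,2]).round(4),p[:,2].max().round(4),'slope',co.round(3),len(p),(p.mean(0)).round(4))
P=cloud(t);b=P[(P[:,0]>.48)&(P[:,0]<.7)&(P[:,1]>-.03)&(P[:,1]<.06)&(abs(P[:,2]-.0145)<.004)]
e=np.array([[np.cos(YAW),np.sin(YAW)],[-np.sin(YAW),np.cos(YAW)]])
B=(b[:,:2]-[.590,-.104])@e.T;print('base tester x',np.percentile(B[:,0],[2,98]),'y max',np.percentile(B[:,1],98))
s=capture("side");d=silhouettes("side","panel")[0];p=cloud(s,cv2.erode(d["region"].astype(np.uint8),np.ones((2,2)))>0)
A=np.c_[p[:,:2],np.ones(len(p))];k=np.ones(len(p),bool)
for _ in range(4): co=np.linalg.lstsq(A[k],p[k,2],rcond=None)[0];k=abs(p[:,2]-A@co)<.003
p=p[k];print(d["xy"],cv2.minAreaRect((p[:,:2]*1000).astype(np.float32)),co.round(3),len(p),p.mean(0).round(4))
print(current_clock())
```

```text
0.9 [245.8, 180.0] [673.1  37.5] [96.6 56.2] 30.4 z 0.0066 0.0226 0.0373 slope [-0.166 -0.209  0.141] 1192 [0.6721 0.0369 0.0222]
base tester x [-0.06225288  0.12424363] y max 0.14717886567984395
[251.5, 305.7] ((643.3358154296875, 23.80820083618164), (28.898193359375, 56.24064636230469), 31.219562530517578) [-0.12  -0.185  0.112] 316 [0.6381 0.0279 0.0301]
8.7083
```

View pics/t2.png

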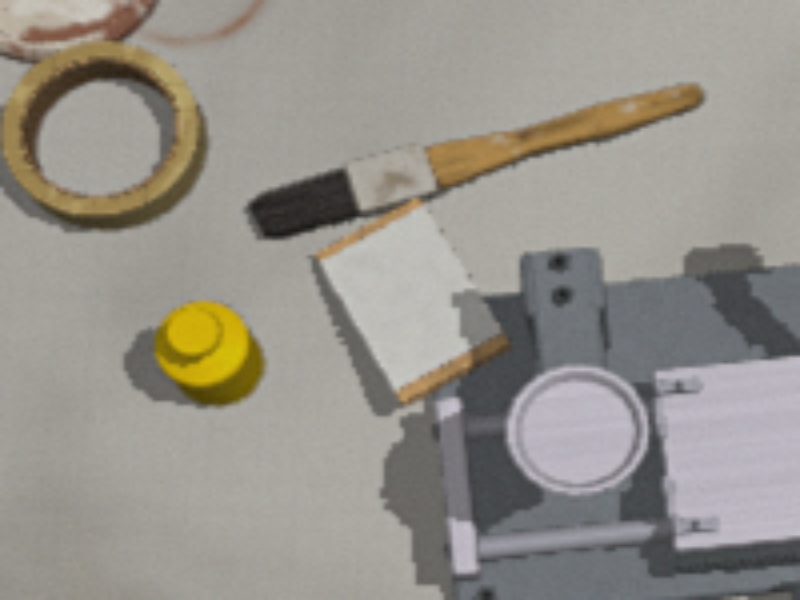

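The panel leans with its low end by the brush at crop (370,230) and its high end on the base corner at (455,370). I'll grasp it square to its own plane, 8 mm toward the low end.

Run:
```python
from h import *
a=np.radians(30.3); C=np.array([.6725,.0383,.022]); sl=np.array([-.16,-.215])
n=np.array([*-sl,1]);n/=np.linalg.norm(n)
L=np.array([np.cos(a),np.sin(a),0]);L[2]=sl@L[:2];L/=np.linalg.norm(L)
Q=Ro.from_matrix(np.stack([L,np.cross(-n,L),-n],1)).as_quat()
T=C+.008*L-.0073*n
move_ptp(list(T+.07*n),Q); print(current_clock())
print(servo_line(list(T),rate=.07,contact_N=8),current_position()-T,current_clock())
move_gripper(.05); print(current_finger_gap(),current_grip_force())
if current_finger_gap()>.054:
    up=T+[0,.0,.06]; servo_line(list(up),rate=.1); print(current_finger_gap())
    ph=a-np.pi/2
    servo_line([up[0],up[1],.23],q(ph),rate=.15); print(current_finger_gap(),current_clock())
    P=[*(NEST+tv(0,.008)),.23]
    servo_line(P,q(YAW),rate=.15); print(current_finger_gap(),current_clock(),current_position())
    s=capture("side");d=silhouettes("side","panel")
    cv2.imwrite("pics/s3.png",np.hstack([s["image"][60:360,180:480],capture("wrist")["image"][90:390,170:470]]))
```

```text
10.1
True [0.0004811  0.00166301 0.00792364] 10.9167
0.04967194278305998 3.0035649240016937
```

I never reopened the gripper after the drop, so the fingertips landed on top of the panel. I'll back off, open it, and re-measure.

```bash
cat >> h.py <<'E'
def panel_top():
    t=capture("top");d=silhouettes("top","panel")[0]
    p=cloud(t,cv2.erode(d["region"].astype(np.uint8),np.ones((2,2)))>0)
    A=np.c_[p[:,:2],np.ones(len(p))];k=np.ones(len(p),bool)
    for _ in range(5): co=np.linalg.lstsq(A[k],p[k,2],rcond=None)[0];k=abs(p[:,2]-A@co)<.004
    p=p[k];ce,sz,an=cv2.minAreaRect((p[:,:2]*1000).astype(np.float32));ce=np.array(ce)/1000
    if sz[0]<sz[1]: an-=90
    print(d["conf"],ce.round(4),np.round(sz,1),an,co.round(3),len(p)); 
    return np.array([*ce,co@[*ce,1]]),co[:2],np.radians(an)
E
python3 - <<'E'
from h import *
p=current_position();servo_line([p[0]+.02,p[1]+.02,p[2]+.08],rate=.2)
move_gripper(.088)
move_ptp([.5,.30,.25],q(np.radians(-60)))
C,sl,a=panel_top();print(C,current_clock(),current_finger_gap())
np.savez("p.npz",C=C,sl=sl,a=a)
E
```

```text
0.62 [0.6735 0.038 ] [98.4 57. ] 29.63037872314453 [-0.17  -0.209  0.144] 1327
[0.67351074 0.03802267 0.02164009] 13.85 0.08795535156692555
```

Its pose hasn't changed. I'll retry with the gripper open.

```bash
cat > g.py <<'E'
from h import *
a=np.radians(30.); C=np.array([.673,.0382,.022]); sl=np.array([-.165,-.212])
n=np.array([*-sl,1]);n/=np.linalg.norm(n)
L=np.array([np.cos(a),np.sin(a),0]);L[2]=sl@L[:2];L/=np.linalg.norm(L)
Q=Ro.from_matrix(np.stack([L,np.cross(-n,L),-n],1)).as_quat()
T=C+.008*L-.0073*n
move_ptp(list(T+.06*n),Q); print(current_clock())
print(servo_line(list(T),rate=.08,contact_N=8),current_position()-T,current_clock())
move_gripper(.05); print(current_finger_gap(),current_grip_force())
if current_finger_gap()>.054:
    up=T+[0,.0,.05]; servo_line(list(up),rate=.1); print(current_finger_gap())
    servo_line([up[0],up[1],.23],q(a-np.pi/2),rate=.2); print(current_finger_gap(),current_clock())
    servo_line([*(NEST+tv(0,.008)),.23],q(YAW),rate=.17); print(current_finger_gap(),current_clock(),current_position())
    s=capture("side")
    cv2.imwrite("pics/s3.png",np.hstack([s["image"][60:360,180:480],capture("wrist")["image"][90:390,170:470]]))
E
python3 g.py
```

```text
15.1917
False [ 5.01912220e-04 -1.93393384e-05  2.73094737e-04] 16.0917
0.05740310248515581 29.99936208128929
0.057373706129511606
0.057883711319186654 18.3
0.05758477368229668 19.6333 [ 0.59320019 -0.12905655  0.2292905 ]
```

View pics/s3.png

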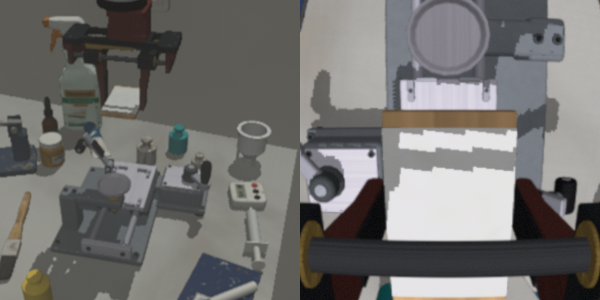

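The panel is held level and square. In the wrist crop its ends are at rows 118 and 297. I'll measure its offset in the grip from wrist depth, then lower it.

```bash
cat >> h.py <<'E'
def fcloud(c):
    K,R,t=c["intrinsics"],c["R"],c["t"];v,u=np.nonzero(c["range_z"]>0);z=c["range_z"][v,u]
    x=(u-K[0,2])/K[0,0];y=(v-K[1,2])/K[1,1];r=np.hypot(x,y)+1e-9;s=np.tan(r)/r
    return (np.stack([x*s*z,y*s*z,z],1)-t)@R,u,v
E
cat > pl.py <<'E'
from h import *
c=capture("wrist");P,u,v=fcloud(c);p0=current_position()
D=(P[:,:2]-p0[:2]);x=D@tv(1,0);y=D@tv(0,1)
k=(abs(x)<.022)&(abs(y)<.08)&(abs(P[:,2]-p0[2]-.007)<.012)
print('panel z rel',np.median(P[k,2])-p0[2])
ends=[]
for xx in np.arange(-.02,.021,.01):
    m=k&(abs(x-xx)<.003); ends.append((y[m].min(),y[m].max()))
print(np.round(ends,4)); off=np.median([(a+b)/2 for a,b in ends]); print('offset of centre',off, 'len',np.median([b-a for a,b in ends]))
np.save("off.npy",off)
E
python3 pl.py
```

```text
panel z rel 0.007937218676065144
[[-0.057   0.0432]
 [-0.0571  0.0431]
 [-0.0571  0.0432]
 [-0.0577  0.0432]
 [-0.057   0.0432]]
offset of centre -0.006950258180756289 len 0.10024453340736558
```

Run:
```python
from h import *
c=capture("wrist");P,u,v=fcloud(c)
k=(np.hypot(P[:,0]-.5825,P[:,1]+.0463)<.04)&(P[:,2]>.122)&(P[:,2]<.132)
print('pan rim',cv2.minEnclosingCircle((P[k,:2]*1000).astype(np.float32)),np.median(P[k,2]))
e=np.stack([tv(1,0),tv(0,1)]);Q=np.c_[(P[:,:2]-NEST)@e.T,P[:,2]]
k=(abs(Q[:,0])<.044)&(abs(Q[:,1]-.05)<.02)&(Q[:,2]>.0515)&(Q[:,2]<.059);g=Q[k]
for s in(-1,1):
    h=g[g[:,0]*s>0]; print('guide',s,len(h),h.min(0).round(4),h.max(0).round(4))
k=(abs(Q[:,1]-.03)<.04)&(abs(Q[:,2]-.048)<.0025)&(abs(Q[:,0])<.06);b=Q[k];print('bed x',np.percentile(b[:,0],[1,99]).round(4),'y',b[:,1].max().round(4),np.median(b[:,2]))
```

```text
pan rim ((580.6804809570312, -46.914371490478516), 29.971817016601562) 0.12491602668260304
guide -1 235 [-0.0379  0.0363  0.0522] [-0.0112  0.0573  0.0565]
guide 1 232 [0.0087 0.0364 0.0522] [0.0354 0.0574 0.0573]
bed x [-0.0453  0.0427] y 0.0555 0.04840120134616126
```

```bash
cat >> h.py <<'E'
NEST=NEST+tv(-.0011,-.0007); PAN=np.array([.5813,-.0466])
E
python3 - <<'E'
from h import *
T=NEST+tv(0,.007)
servo_line([*T,.075],rate=.15); print(current_clock())
print(servo_line([*T,.0495],rate=.05,contact_N=10),current_position(),current_force())
move_gripper(.072); print(current_finger_gap(),current_clock())
servo_line([*T,.16],rate=.2)
c=capture("wrist");P,u,v=fcloud(c)
e=np.stack([tv(1,0),tv(0,1)]);Q=np.c_[(P[:,:2]-NEST)@e.T,P[:,2]]
k=(abs(Q[:,0])<.028)&(abs(Q[:,1])<.049)&(abs(Q[:,2]-.056)<.012);q_=Q[k];A=np.c_[q_[:,:2],np.ones(k.sum())];print('plane',np.linalg.lstsq(A,q_[:,2],rcond=None)[0].round(4),len(q_))
t=capture("top");cv2.imwrite("pics/n.png",np.hstack([c["image"][90:390,120:520],cv2.resize(t["image"][140:290,240:440],(400,300))]))
print(current_clock())
E
```

```text
21.0167
True [ 0.59147752 -0.13121624  0.04836875] [0.28669477 0.31058455 4.9288252 ]
0.07216350471657161 22.0417
plane [-0.0012 -0.0003  0.0562] 9384
22.85
```

View pics/n.png

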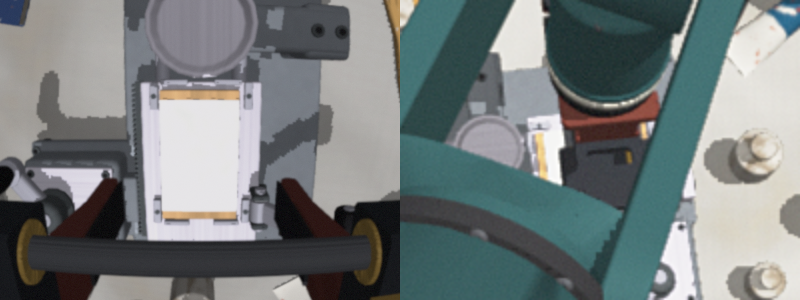

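The panel lies flat in the nest between all four guides (wrist crop 160–240 × 90–220). Next is the clamp.

Run:
```python
from h import *
import time
G=np.array([.695,-.1622]); gz=.108; Q=q(YAW-np.pi/2)
move_ptp([*G,.165],Q)
c=capture("wrist");P,u,v=fcloud(c)
k=(np.hypot(P[:,0]-G[0],P[:,1]-G[1])<.03)&(P[:,2]>.09)&(P[:,2]<.125)
e=np.stack([tv(1,0),tv(0,1)]);Qs=np.c_[(P[:,:2]-NEST)@e.T,P[:,2]]; B=Qs[k]
top=B[B[:,2]>B[:,2].max()-.012]; print('grip nestframe',B.min(0).round(4),B.max(0).round(4),'top',top[:,:2].min(0).round(4),top[:,:2].max(0).round(4),'G',(e@(G-NEST)).round(4))
I=c["image"][v,u].astype(int).sum(1); D=Qs[k&(I<170)]; print('dark',len(D),D.min(0).round(4),D.max(0).round(4))
print(current_clock())
```

```text
grip nestframe [ 0.0683 -0.0547  0.1002] [ 0.1104 -0.0228  0.1249] top [ 0.0713 -0.0477] [ 0.0929 -0.0304] G [ 0.098  -0.0365]
dark 1574 [ 0.0683 -0.053   0.1003] [ 0.1104 -0.0241  0.1171]
24.3083
```

Run:
```python
from h import *
Q=q(YAW-np.pi/2); gx,gy,gz=.0995,-.0385,.108; D=.011
hz=.062; th0=np.arctan2(gz-hz,np.sqrt(.068**2-(gz-hz)**2)); hx=gx-.068*np.cos(th0)
b0=np.arctan2(24,-64)  # closed direction angle measured from +x
print('clamp',b0-th0,'hinge x',hx)
def P(th): return [*(NEST+tv(hx+.068*np.cos(th),gy)),hz+.068*np.sin(th)-D]
p=P(th0); servo_line([p[0],p[1],.14],Q,rate=.15)
print(servo_line(p,rate=.08,contact_N=8),current_position()[2]-p[2])
move_gripper(.02); print(current_finger_gap(),current_grip_force(),current_clock())
if current_finger_gap()>.026:
    for i,th in enumerate(np.linspace(th0,b0+.03,12)[1:]):
        servo_line(P(th),rate=.08)
        if i%2: print(np.round(th,2),current_force().round(1),current_finger_gap().round(4))
    print(current_position()-P(b0+.03),current_clock())
```

```text
clamp 2.0398622999873295 hinge x 0.04942006389780434
False -0.00022605536453754183
0.029813331010961532 30.000052750110626 26.0333Traceback (most recent call last):
  File "<stdin>", line 13, in <module>
AttributeError: 'float' object has no attribute 'round'
```

Run:
```python
from h import *
gx,gy,gz=.0995,-.0385,.108; D=.011
hz=.062; th0=np.arctan2(gz-hz,np.sqrt(.068**2-(gz-hz)**2)); hx=gx-.068*np.cos(th0)
b0=np.arctan2(24,-64)
def P(th): return [*(NEST+tv(hx+.068*np.cos(th),gy)),hz+.068*np.sin(th)-D]
for i,th in enumerate(np.linspace(th0,b0+.03,12)[3:]):
    servo_line(P(th),rate=.08)
    if i%2==0: print(np.round(th,2),np.round(current_force(),1),current_finger_gap())
print(current_position()-P(b0+.03),current_clock())
p=P(b0+.03);p[2]-=.002;servo_line(p,rate=.03);print(np.round(current_force(),1),current_position()-p)
move_gripper(.05);servo_line([p[0],p[1],.2],rate=.2)
c=capture("wrist");Pc,u,v=fcloud(c);e=np.stack([tv(1,0),tv(0,1)]);Q=np.c_[(Pc[:,:2]-NEST)@e.T,Pc[:,2]]
k=(abs(Q[:,0]+.0145)<.02)&(abs(Q[:,1]-gy)<.012)&(Q[:,2]>.06)&(Q[:,2]<.12);print('grip x',np.percentile(Q[k&(Q[:,2]>.08),0],[1,99]).round(4),'top z',np.percentile(Q[k,2],98),current_clock())
cv2.imwrite("pics/cl.png",c["image"])
```

```text
1.31 [ 5.2  6.2 15.4] 0.029764756953066365
1.68 [ 1.9  9.3 37.4] 0.029642595260595317
2.06 [-19.5   1.5  40.6] 0.029768972485461297
2.44 [-20.4  -8.2  13.7] 0.029573989596806356
2.81 [-10.9  -3.2  18.6] 0.029969666010920243
[-0.00396763 -0.00072882  0.0008157 ] 29.425
[-14.2  -1.7  28. ] [-0.0036535  -0.00067956  0.0020556 ]
grip x [-0.0294 -0.0103] top z 0.09744418590321986 31.05
```

Run:
```python
from h import *
move_ptp([*W5,.15],q(0)); move_gripper(.08)
c=capture("wrist");P,u,v=fcloud(c)
k=(np.hypot(P[:,0]-W5[0],P[:,1]-W5[1])<.035)&(P[:,2]>.01)&(P[:,2]<.07)
k2=k&(P[:,2]>.055)
m=(P[k,:2].min(0)+P[k,:2].max(0))/2; m2=(P[k2,:2].min(0)+P[k2,:2].max(0))/2
print(P[k,:2].min(0),P[k,:2].max(0),m,m2,P[k,2].max())
W=m2 if np.linalg.norm(m2-W5)<.006 else W5
print('use',W, servo_line([*W,.022],q(0),rate=.12,contact_N=8),current_position(),current_clock())
move_gripper(.03); print(current_finger_gap(),current_grip_force())
if current_finger_gap()>.04:
    servo_line([*W,.2],rate=.18); print(current_finger_gap(),current_force())
    servo_line([*PAN,.2],rate=.17); print(current_finger_gap(),current_clock(),current_position())
    c=capture("wrist");P,u,v=fcloud(c)
    k=(np.hypot(P[:,0]-PAN[0],P[:,1]-PAN[1])<.04)&(P[:,2]>.122)&(P[:,2]<.132)
    print('rim',k.sum(),cv2.minEnclosingCircle((P[k,:2]*1000).astype(np.float32)))
    cv2.imwrite("pics/w.png",np.hstack([c["image"][90:390,170:470],capture("side")["image"][80:380,160:460]]))
```

```text
[ 0.58232249 -0.31194876] [ 0.62546954 -0.26815308] [ 0.60389601 -0.29005092] [ 0.60389257 -0.28972349] 0.06431145115093356
use [ 0.60389257 -0.28972349] False [ 0.60456127 -0.29009452  0.02284825] 34.3833
0.043715429060526674 29.99935895204544
0.0433586932651056 [-1.01416226  0.27637959 -5.13095071]
0.04344986737945469 37.7583 [ 0.58153465 -0.04744204  0.19999745]
rim 1533 ((581.1387329101562, -46.702362060546875), 29.847278594970703)
```

View pics/w.png

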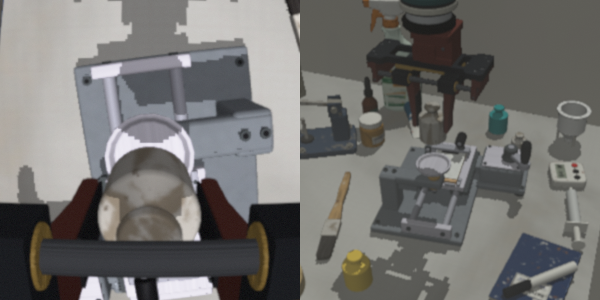

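The weight hangs upright over the pan: it shows at wrist crop (148,190), with the pan behind it. I'll lower and release it, then move to the crank.

Run:
```python
from h import *
X=np.array([.5812,-.0466])
servo_line([*X,.155],rate=.12)
print(servo_line([*X,.1405],rate=.05,contact_N=6),current_position(),current_force())
move_gripper(.06); servo_line([*X,.235],rate=.2); print(current_clock())
c=capture("wrist");P,u,v=fcloud(c)
k=(np.hypot(P[:,0]-X[0],P[:,1]-X[1])<.04)&(P[:,2]>.165)&(P[:,2]<.2)
print('weight top',np.percentile(P[k,2],98),((P[k,:2].min(0)+P[k,:2].max(0))/2),k.sum())
# to the crank: hover clear, refine handle
H0=np.array([.4479,-.1636]); 
move_ptp([*AX,.22],q(np.radians(140+90-180)))
c=capture("wrist");P,u,v=fcloud(c)
k=(np.hypot(P[:,0]-H0[0],P[:,1]-H0[1])<.025)&(P[:,2]>.119)&(P[:,2]<.13)
print('handle top',k.sum(),cv2.minEnclosingCircle((P[k,:2]*1000).astype(np.float32)),(P[k,:2].min(0)+P[k,:2].max(0))/2)
k=(np.hypot(P[:,0]-AX[0],P[:,1]-AX[1])<.022)&(P[:,2]>.081)&(P[:,2]<.1)
print('hub',k.sum(),cv2.minEnclosingCircle((P[k,:2]*1000).astype(np.float32)),(P[k,:2].min(0)+P[k,:2].max(0))/2)
print(current_clock())
for ph in range(-180,181,45): print(ph,np.round(ik((*AX,.09),np.radians(ph))[-1],2),end=' ')
```

```text
False [ 0.58107986 -0.04657711  0.14045148] [-0.13809485  0.00836007 -3.85069574]
39.9333
weight top 0.181072520455898 [ 0.58076937 -0.04667847] 1261
handle top 458 ((447.1078186035156, -164.71249389648438), 8.734246253967285) [ 0.44700087 -0.16472906]
hub 693 ((480.8870544433594, -194.02085876464844), 13.121878623962402) [ 0.4809064  -0.19391692]
41.125
-180 2.63 -135 1.84 -90 1.06 -45 0.27 0 -0.51 45 -1.3 90 -2.08 135 -2.87 180 2.63
```

```bash
cat > crank.py <<'E'
from h import *
C=np.array([.481,-.194]); Z=.092; A0=np.arctan2(.0293,-.034)
def hp(a,r=.0453): return [*(C+r*np.array([np.cos(a),np.sin(a)])),Z]
def seg(a,phi,n,step=.5,con=None):
    for i in range(n):
        a-=step;phi-=step
        hit=servo_line(hp(a),q(phi),rate=.059,contact_N=con)
        f=np.array(current_force());e=np.linalg.norm(np.array(current_position())-hp(a))
        if i%3==2 or hit: print(i,'a',round(a,2),'F',f.round(0),'err',round(e,4),'gap',round(current_finger_gap(),4),'hit',hit)
        if hit or np.linalg.norm(f)>70 or current_finger_gap()<.016: print('STOP');break
    return a,phi
def regrip(a,phi):
    move_gripper(.038); goto_joints(list(ik(hp(a,.045),phi))); move_gripper(.01); print('regrip',current_finger_gap(),current_clock())
E
python3 - <<'E'
from crank import *
phi=np.radians(100); p=hp(A0,.045)
move_gripper(.045); move_ptp([p[0],p[1],.16],q(phi))
print(servo_line(p,rate=.15,contact_N=8),current_clock())
move_gripper(.01); print(current_finger_gap())
a,phi=seg(A0,phi,9); print(a,phi,current_joint_pos()[-1],current_clock())
regrip(a,np.radians(100))
E
```

```text
False 43.025
0.019006499495258972
2 a 0.93 F [1. 3. 5.] err 0.0011 gap 0.019 hit False
5 a -0.57 F [1. 2. 5.] err 0.001 gap 0.019 hit False
8 a -2.07 F [2. 3. 6.] err 0.001 gap 0.0196 hit False
-2.0696919013048194 -2.7546707480056707 2.1485217490832245 49.4
regrip 0.019514916948038974 54.0917
```

```bash
cat > c2.py <<'E'
from crank import *
a=A0-4.5; phi=np.radians(100)
js=[ik(hp(a-s),phi-s)[-1] for s in np.linspace(0,5.06,8)]; print(np.round(js,2)); assert max(abs(np.diff(js)))<1
def run(a,phi,steps,con=None):
    for i,s in enumerate(steps):
        a-=s;phi-=s
        hit=servo_line(hp(a,.0462),q(phi),rate=.064,contact_N=con if i>=len(steps)-3 else None)
        if hit: print('hit',i,round(a,3),np.round(current_force(),0));break
    return a,phi
a,phi=run(a,phi,[5.06/7]*7)
g=current_finger_gap();p=np.array(current_position());print(g,p-hp(a),np.round(current_force(),0),current_clock())
assert g>.017
phi2=np.radians(45); j=ik(hp(a,.045),phi2); assert j is not None
move_gripper(.034);goto_joints(list(j));move_gripper(.01);print('regrip',current_finger_gap(),current_clock())
a,phi=run(a,phi2,[.698]*6,20)
p=np.array(current_position())[:2]-C; ang=np.arctan2(p[1],p[0]); print('angle now',ang,'cmd',a,(ang-a+np.pi)%(2*np.pi)-np.pi,np.linalg.norm(p),current_finger_gap(),current_clock(),np.round(current_force(),0),current_joint_pos()[-1])
E
python3 c2.py
```

```text
[-2.35 -1.61 -0.83 -0.04  0.72  1.43  2.11  2.77]
0.019076251678798853 [7.45932442e-04 6.57440632e-05 3.12209845e-06] [1. 5. 3.] 60.2167
regrip 0.01951754740328856 64.4833
hit 5 -11.318 [-1. -2.  6.]
angle now 1.8179983623866116 cmd -11.31769190130482 0.5693196493322574 0.0437515374476067 0.019129602005540335 69.0917 [-1. -2.  6.] 2.44607515028412
```

Run:
```python
from h import *
move_gripper(.036); print(current_finger_gap(),current_clock(),np.round(current_force(),1))
print(close_job(),current_clock())
```

```text
0.03611309023030238 69.5833 [ 0.1 -0.7 -0.5]
the job is handed in; nothing more can be done
the job is handed in; nothing more can be done
```

I handed the job in at about 69.6 s of the 72 s limit: the panel is clamped in the nest, the 500 g weight is in the pan, and the crank was turned about 13.2 rad from its start until it met resistance, which I took to be the end stop. I had no time for a final picture, so the end-stop position is not confirmed. Early on I also knocked the panel against the tester and had to pick it up again.

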